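# Swap the vice jaw blocks stored behind the paste tub and the carton

## Task

Swap the two beech jaw blocks: first move the paste tub and the carton, which stand in the way, from the grey shelf tray onto the black mat, then take the long low block from behind them and lay it flat in the empty small tray, and after that lay the short block from the other small tray in the spot on the shelf tray where the long one lay, lengthwise along the back rim. Finally put the tub and the carton back upright where each of them stood, the carton turned as before. Leave the mug and the tape roll alone.

Things in the scene. Friction and masses are not known exactly. Their poses are not given: they have to be found in the camera images.
- tub: White round plastic tub of paste with a lid, upright, 95 mm high; body 55 mm across, lid (the top 17 mm) 58 mm across; 0.2 kg. Origin: centre of its underside, z up. At the start it stands at one end, left or right, of the front row of the shelf tray.
- carton: White and yellow upright folding carton, 165 mm high, 30 mm thick along its x, 48 mm wide along its y; 0.12 kg. Origin: centre of its underside, z up. At the start it stands beside the tub in the front row of the shelf tray, its x along the tray's x (within 0.1 rad).
- long_block: The long low beech jaw block, plain: 45 mm along its x, 90 mm along its y, 35 mm high. Origin: centre of its underside, z up. At the start it lies in the rear row of the shelf tray, at x = +34 mm, y = 0 of that tray (within 3 mm), its y along the tray's y.
- short_block: The short, taller beech jaw block with a dark bored hole in one end: 81 mm along its x, 50 mm along its y, 45 mm high. Origin: centre of its underside, z up. At the start it lies in the used tray with its x along that tray's y.
- shelf_tray: Fixed grey sheet tray, 140 mm (x) by 180 mm (y); floor 3 mm, rims 13 mm over the bench (3 mm thick) at its back (+x) and both ends (+-y), front (-x, toward the robot) open. Origin: centre of underside, z up. Rear row (one block, lengthwise along y): centre x = +34 mm, y = 0. Front row (tub, carton; which is at which end varies): x = -31 mm, y = +40 and -40 mm.
- used_tray: Fixed small bare aluminium tray that holds the short block at the start, same as the empty tray: outside 76 mm along its x, 122 mm along its y; inside 70 x 116 mm; floor 3 mm, rim 8 mm over the bench. Origin: centre of its underside, z up.
- empty_tray: Fixed small bare aluminium tray, empty at the start; place for the long block, lengthwise along its y. Outside 76 mm along its x, 122 mm along its y; inside 70 x 116 mm; floor 3 mm, rim 8 mm over the bench. Origin: centre of its underside, z up.
- mat: Fixed flat black rubber mat, 100 mm along its x, 160 mm along its y, 4 mm thick: the side area for tub and carton meanwhile, side by side along its y. Origin: centre of its underside, z up.
- mug: White dotted mug, 91 mm high, about 82 x 117 mm with its handle, loose bystander right of the shelf tray's back. Origin: centre of its underside.
- tape: Roll of black tape lying flat, 58 mm across, 19 mm high, loose bystander to the right of the mug. Origin: centre of its underside.

How it is judged:
By the outcome, as a careful person would: the job done as asked, in the order asked, and still so for the second after the job is handed in, with the robot touching nothing.
It also fails if it takes over 144 s, if anything falls off the work surface, if the arm or the gripper's body presses on something with over 40 N, if the wrist force passes 120 N, or if a joint passes its speed limit or range.

## Robot

A 6-joint arm with a two-finger parallel gripper is mounted at the origin on a cart in front of the work surface, level with it; the furniture and walls round the work are solid. World frame = base frame: x ahead of the robot, y to its left, z up, the work surface at z = 0. Lengths are in m, angles in rad, forces in N, time in s.
With the tool pointing down it reaches from about 0.3 to 0.825 m from the base axis. Payload 5.4 kg.
Tool frame: the origin (TCP) lies on the centre line of the jaws, within the pads' length; the fingertips stand 14 mm ahead of it and the grasp point (between the pads) lies 5 mm behind it; z points along the fingers, y is the line along which they close (so a half turn about z gives the same grasp; the last joint's range is limited). The gripper opens to 92 mm and grips with 3 to 60 N. Pads are 20 mm wide; open, the fingers measure 128 mm over their backs; the gripper's body (75 mm by 189 mm) begins 69 mm behind the grasp point.
Start: joints at [1.025, 0.158, 1.597, -0, 1.386, -0.21], TCP at [0.189, 0.543, 0.229] pointing down, gripper open.
Joint ranges: [-2.91, 2.91], [-0.94, 2.29], [0.18, 2.7], [-1.29, 4.43], [0.17, 2.64], [-3, 3]. Speed limits (rad/s): [2.57, 2.57, 3.14, 3.14, 3.14, 3.14].

## Interface

Orientations are given as a unit quaternion [w, x, y, z].
In Python, from bench import get_obs, camera, hand_in, search_frame gives the robot as it stands.
- The arm moves only by the tool servo_tool, never from a script. Its argument "steps" is text: rows parted by semicolons, each of 7 numbers parted by spaces: the shift along the tool's x, y, z in cm, then the turn, a rotation vector about the tool's x, y, z in degrees, then the opening, from 0 (shut) to 1 (fully open). A call has 1 to 20 rows; each row shifts and turns the commanded pose from where the row before left it, along the tool's axes as they then stand; what a row does not reach is not made up. A row lasts 1/10 s, in which the tool goes at most 50 mm and 8.59 degrees, less where a joint would pass 70% of its speed; a pose out of reach is approached as far as the arm can. A call with a gripper value outside its range is refused whole. The fingers move at their own pace and stop on an object; the grip force is fixed at half the most. Time passes only in rows, so rows that do not move let the fingers close. It gives the time, the measured TCP pose, the force, the opening and the grip force at its end, in the units of the state.
- get_obs(): the state, without advancing time (a new reading comes with each control period).
- camera(name): name is "scene" or "top" or "wrist"; returns a dict with "img" (480x640x3 uint8, red, green, blue), "range_z" (480x640 float32, m along the optical axis (not along the pixel's ray), 0 where there is no reading), "K" (3x3 intrinsics, pixels), "camera_from_world" (4x4, takes a point from world to camera coordinates); the wrist camera has in their place "mount" (4x4, takes a point from camera to tool coordinates, whose origin is the TCP and whose axes are the flange's). Camera axes: x right, y down, z forward; pixel columns grow to the right and rows downward; lengths in m; the calibration is good to about 2 mm. A picture is of the moment at which its call begins: read the wrist's pose just before it.
- hand_in(): hands the job in; it is judged then, once.
Trained networks look in a picture, given as the dict that the camera call returned (one of the last four; its "shot" number tells which), for a name from the list of things; names that differ only in an ending like _2 or _b are one class to them, and where a whole thing is asked for, a point or a joint stands for the part that bears it (a point fixed in the world has none). Each returns a list of dicts, best first, with "score" (0 to 1); they miss things now and then, are a little off and sometimes report something else, mostly with a low value. They report only what shows in the picture. A call takes as long as a camera call.
- search_frame(label, picture): "extent" ([left, top, right, bottom] in pixels, round what is visible of it).
The state is a dict: "clock": time; "qpos": joint angles; "qvel": joint speeds; "effort": joint torques, N m; "eef_pos": TCP position; "eef_rot": TCP orientation; "force": force on the tool from outside, world axes, zero at the start; "wrist_torque": the same for the moment, N m; "finger_gap": finger opening in m; "grip_force": force on a finger pad.
Only numpy, scipy, OpenCV 4.12 (cv2) and the standard library are available. Lean on these libraries where they do the work, as an engineer would, in place of code of your own. Each camera call takes 0.05 s, during which the arm holds its last target. There are 200 camera calls.

## Working session

There is one attempt and no reset: what is moved stays moved. The work goes in short steps, Python scripts to look and compute and a tool call to move; the robot and the scene stay as the last step left them, time stands still between calls to the robot, and variables do not carry over. Pictures are saved under pics/ and viewed, at most 14 in all, crops included, and the job is handed in when it is done.

Besides the shell and the picture viewer there is one more tool, called after "Emit:" as name(argument=value, ...), one argument or row to a line, values as JSON. servo_tool: Moves the arm, as the interface text tells. Its arguments: {"type":"object","properties":{"steps":{"type":"string"}},"required":["steps"]}

```bash
mkdir -p pics; ls
cat > look.py <<'E'
from bench import get_obs, camera, hand_in, search_frame
import cv2, numpy as np
E
python3 - <<'E'
from look import *
import pickle
o=get_obs(); print(o)
names=["tub","carton","long_block","short_block","shelf_tray","used_tray","empty_tray","mat","mug","tape"]
D={}
for c in ["scene","top"]:
    p=camera(c); D[c]=p
    cv2.imwrite(f"pics/{c}0.png",p["img"][:,:,::-1])
    print(c,p["K"].tolist(),np.round(p["camera_from_world"],4).tolist())
    for n in names:
        for d in search_frame(n,p)[:2]: print(n,round(d["score"],2),np.round(d["extent"]).tolist())
pickle.dump(D,open("d0.pkl","wb"))
E
```

```text
pics
{'clock': 0.0, 'qpos': array([ 1.02488681e+00,  1.59056130e-01,  1.59821647e+00,  9.49719695e-06,
        1.38619217e+00, -2.10103281e-01]), 'qvel': array([ 0.00167398,  0.00107094,  0.00057637,  0.00031083, -0.00017555,
        0.00124173]), 'effort': array([ 1.66061240e-03, -3.85553026e+01, -3.22116208e+01,  7.04230322e-02,
        3.75119678e-02, -1.48383247e-04]), 'eef_pos': array([0.18918328, 0.54235702, 0.22762281]), 'eef_rot': array([-3.49807231e-04,  1.67116112e-01,  9.85936777e-01, -8.68252555e-04]), 'force': array([-0.74245584,  0.50837575, -0.31759247]), 'wrist_torque': array([-0.02424749, -0.00151113, -0.00231473]), 'grip_force': 0.0, 'finger_gap': 0.09205729286450563}
scene [[575.9197498828344, 0.0, 329.00600230251933], [0.0, 575.9197498828344, 233.1939528174028], [0.0, 0.0, 1.0]] [[0.8699, -0.4931, 0.01, -0.514], [-0.3109, -0.564, -0.7651, 0.1888], [0.3829, 0.6624, -0.6439, 1.214], [0.0, 0.0, 0.0, 1.0]]
tub 0.68 [339.0, 210.0, 367.0, 253.0]
carton 0.62 [329.0, 169.0, 349.0, 236.0]
carton 0.55 [363.0, 208.0, 384.0, 244.0]
long_block 0.58 [363.0, 210.0, 385.0, 245.0]
[... 257 characters left out ...]
top [[496.0260454740996, 0.0, 321.15137069888493], [0.0, 496.0260454740996, 238.08483540562753], [0.0, 0.0, 1.0]] [[0.0172, -0.9998, -0.0101, -0.029], [-0.9983, -0.0166, -0.0551, 0.5965], [0.0549, 0.011, -0.9984, 1.0135], [0.0, 0.0, 0.0, 1.0]]
tub 0.97 [333.0, 215.0, 360.0, 244.0]
carton 0.63 [293.0, 209.0, 321.0, 237.0]
long_block 0.97 [308.0, 185.0, 356.0, 211.0]
short_block 0.74 [450.0, 240.0, 500.0, 274.0]
shelf_tray 0.86 [283.0, 179.0, 378.0, 254.0]
used_tray 0.83 [435.0, 235.0, 494.0, 279.0]
empty_tray 0.68 [290.0, 296.0, 348.0, 334.0]
mat 0.94 [120.0, 210.0, 206.0, 266.0]
mat 0.45 [291.0, 211.0, 318.0, 238.0]
mug 0.64 [389.0, 142.0, 449.0, 192.0]
tape 0.89 [470.0, 166.0, 498.0, 198.0]
```

```bash
python3 - <<'E'
import cv2,pickle
D=pickle.load(open("d0.pkl","rb"))
im=D["top"]["img"][120:360,100:520,::-1]
cv2.imwrite("pics/top0c.png",cv2.resize(im,None,fx=1.9,fy=1.9,interpolation=cv2.INTER_CUBIC))
im=D["scene"]["img"][140:380,230:470,::-1]
cv2.imwrite("pics/scene0c.png",cv2.resize(im,None,fx=2.4,fy=2.4,interpolation=cv2.INTER_CUBIC))
E
cat >> look.py <<'E'
def cloud(p, wrist_obs=None):
    """world xyz per pixel (480x640x3), NaN where no reading"""
    z=p["range_z"].astype(float); z=np.where(z>0,z,np.nan)
    v,u=np.mgrid[:480,:640]; K=p["K"]
    c=np.stack([(u-K[0,2])/K[0,0]*z,(v-K[1,2])/K[1,1]*z,z],-1)
    if wrist_obs is None:
        T=np.linalg.inv(p["camera_from_world"])
    else:
        from scipy.spatial.transform import Rotation as R
        q=wrist_obs["eef_rot"]; B=np.eye(4)
        B[:3,:3]=R.from_quat([q[1],q[2],q[3],q[0]]).as_matrix(); B[:3,3]=wrist_obs["eef_pos"]
        T=B@p["mount"]
    return c@T[:3,:3].T+T[:3,3]
def blob(P,box,zlo,zhi,pad=3):
    """points with height in [zlo,zhi] inside a pixel box"""
    l,t,r,b=[int(x) for x in box]
    Q=P[max(t-pad,0):b+pad,max(l-pad,0):r+pad].reshape(-1,3)
    return Q[(Q[:,2]>zlo)&(Q[:,2]<zhi)]
def rect(Q):
    (c,s,a)=cv2.minAreaRect((Q[:,:2]*1000).astype(np.float32))
    return np.round(c,1),np.round(s,1),round(a,1),"z",np.round(np.median(Q[:,2])*1000,1),len(Q)
E
python3 - <<'E'
from look import *
import pickle
D=pickle.load(open("d0.pkl","rb"))
P=cloud(D["top"]); S=cloud(D["scene"])
for n,b,lo,hi in [("tub",[333,215,360,244],.08,.11),("carton",[285,205,325,240],.14,.19),("long",[308,185,356,211],.027,.045),("short",[440,235,505,280],.04,.06),("mug",[389,142,449,192],.05,.12),("tape",[465,160,500,200],.01,.03)]:
    print(n,rect(blob(P,b,lo,hi)))
for n,b,lo,hi in [("tub",[335,205,370,255],.085,.11),("carton",[325,165,352,236],.155,.19),("long",[360,205,388,248],.03,.045),("short",[370,297,424,345],.04,.06)]:
    print("S",n,rect(blob(S,b,lo,hi)))
for n,b in [("shelf",[283,179,378,254]),("used",[435,230,500,280]),("empty",[288,292,350,338]),("mat",[118,206,208,270])]:
    Q=blob(P,b,-.01,.02); print(n,np.percentile(Q[:,2]*1000,[5,25,50,75,95]).round(1), np.percentile(Q[:,:2]*1000,[1,99],axis=0).round(0).tolist())
E
```

```text
tub (array([614.7, -68.9]), array([57.1, 56.9]), 44.9, 'z', np.float64(97.9), 722)
carton (array([620.8,  10.1]), array([48.3, 30.3]), 85.4, 'z', np.float64(168.3), 487)
long (array([681.3, -36. ]), array([89.8, 45.2]), 84.9, 'z', np.float64(38.4), 972)
short (array([ 562. , -328.1]), array([50.1, 81.1]), 13.5, 'z', np.float64(48.5), 1004)
mug (array([ 745.1, -207.4]), array([ 80.3, 107.3]), 35.3, 'z', np.float64(82.3), 756)
tape (array([ 735.1, -353.5]), array([86.9, 56.4]), 10.6, 'z', np.float64(18.7), 421)
S tub (array([618. , -48.4]), array([106.9,  57.5]), 75.2, 'z', np.float64(94.0), 457)
S carton (array([618.9,  10.4]), array([52.6, 33.1]), 85.3, 'z', np.float64(164.3), 216)
S long (array([675.6, -56.5]), array([139.5,  61.5]), 55.7, 'z', np.float64(35.0), 335)
S short (array([ 558.8, -328. ]), array([53.8, 81.1]), 14.7, 'z', np.float64(45.1), 746)
shelf [-1.8  0.5  2.5  4.4 11.8] [[561.0, -142.0], [730.0, 68.0]]
used [-2.   0.2  1.9  4.1  9.1] [[511.0, -398.0], [626.0, -252.0]]
empty [-2.   0.4  2.4  4.4  7.8] [[385.0, -86.0], [491.0, 54.0]]
mat [-2.3  0.4  2.6  4.5  6.8] [[521.0, 217.0], [666.0, 392.0]]
```

View pics/top0c.png

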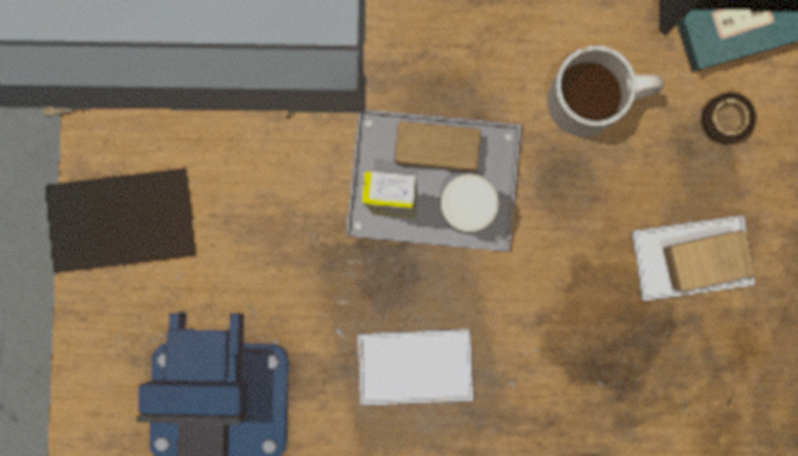

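View pics/scene0c.png

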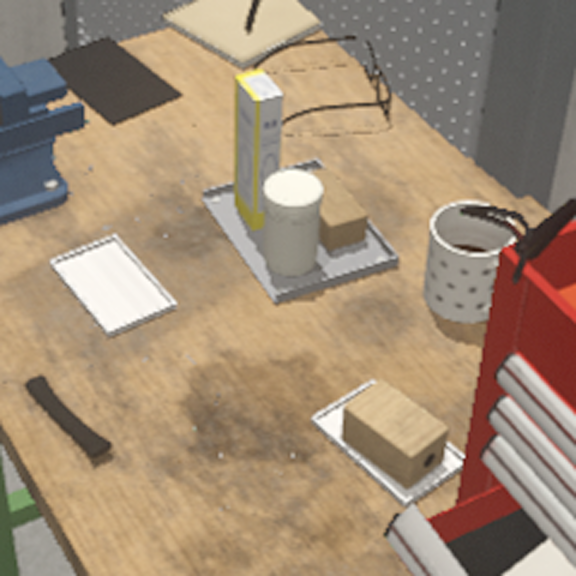

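Top view: shelf tray in the centre, with the carton at crop (388,190), the tub at (470,203) and the long block behind them. The mat is far left, the empty tray is at the lower middle and the used tray with the short block is at the right. The scene view agrees, and it also shows a vise on the left and a red chest beside the used tray. Next I fit the trays and the obstacle heights.

```bash
cat >> look.py <<'E'
def plane(p,uv,z):
    """world xy of pixels on plane z"""
    T=np.linalg.inv(p["camera_from_world"]); K=p["K"]
    uv=np.asarray(uv,float); d=np.c_[(uv[:,0]-K[0,2])/K[0,0],(uv[:,1]-K[1,2])/K[1,1],np.ones(len(uv))]@T[:3,:3].T
    o=T[:3,3]; return o+d*((z-o[2])/d[:,2])[:,None]
E
python3 - <<'E'
from look import *
import pickle
D=pickle.load(open("d0.pkl","rb"))
def fit(c,box,fn,z,k=3):
    p=D[c]; l,t,r,b=box; im=p["img"][t:b,l:r].astype(int)
    m=fn(im).astype(np.uint8)
    m=cv2.morphologyEx(m,cv2.MORPH_CLOSE,np.ones((k,k)))
    n,lab,st,_=cv2.connectedComponentsWithStats(m); i=1+np.argmax(st[1:,4])
    v,u=np.nonzero(lab==i)
    W=plane(p,np.c_[u+l,v+t],z)
    return rect(W)[:3], len(u)
white=lambda i:(i.min(-1)>150)&(i.max(-1)-i.min(-1)<35)
black=lambda i:i.max(-1)<60
grey=lambda i:(i.max(-1)-i.min(-1)<28)&(i.max(-1)>85)
for c,bx in [("top",{"e":[280,285,358,345],"u":[428,228,508,290],"m":[112,200,214,275],"s":[278,172,384,258]}),("scene",{"e":[245,228,310,290],"u":[350,295,435,360],"m":[245,150,312,195],"s":[310,200,402,268]})]:
    print(c,"empty",fit(c,bx["e"],white,.006)); print(c,"used",fit(c,bx["u"],white,.006,25))
    print(c,"mat",fit(c,bx["m"],black,.004)); print(c,"shelf",fit(c,bx["s"],grey,.006,15))
P=cloud(D["top"])
# bench bias and coarse max height map
x0,y0=.25,-.5
H={}
for q in P[::2,::2].reshape(-1,3):
    if np.isfinite(q).all(): H.setdefault((int(np.floor(q[0]/.05)),int(np.floor(q[1]/.05))),[]).append(q[2])
xs=range(4,18); ys=range(11,-11,-1)
print("x\\y",[round(j*.05,2) for j in ys])
for i in xs: print(round(i*.05,2),[int(1000*np.percentile(H[i,j],95)) if (i,j) in H else None for j in ys])
E
```

```text
top empty ((array([441.8, -14.9]), array([ 76.6, 122.6]), 3.5), 2182)
top used ((array([ 571., -308.]), array([121.1, 170.9]), 18.0), 2748)
top mat ((array([596.1, 326.1]), array([ 93.6, 132.6]), 8.3), 1799)
top shelf ((array([648.6, -20.4]), array([205. , 169.8]), 85.0), 5361)
scene empty ((array([435.5,  -6.5]), array([ 83. , 139.6]), 3.4), 1186)
scene used ((array([ 555.1, -319.9]), array([119.8, 171.6]), 15.2), 1138)
scene mat ((array([547.8, 384.4]), array([0., 0.]), 0.0), 1)
scene shelf ((array([644.2, -12.8]), array([269. , 174.9]), 85.4), 3052)
x\y [0.55, 0.5, 0.45, 0.4, 0.35, 0.3, 0.25, 0.2, 0.15, 0.1, 0.05, 0.0, -0.05, -0.1, -0.15, -0.2, -0.25, -0.3, -0.35, -0.4, -0.45, -0.5]
0.2 [None, None, None, None, None, None, None, None, None, None, None, None, None, None, None, None, None, None, None, None, -67, -186]
0.25 [None, None, None, None, 0, 1, 121, 105, 96, 59, 1, 3, 2, 2, 2, 3, 3, 2, 4, 3, 2, 3]
0.3 [None, None, None, None, 2, 2, 16, 143, 144, 132, 2, 3, 3, 3, 11, 11, 14, 4, 3, 3, 3, 4]
0.35 [None, None, None, None, 2, 2, 22, 144, 142, 30, 3, 3, 3, 3, 3, 3, 3, 3, 3, 3, 3,
[... 321 characters left out ...]
3, 802, 802, 802, 802, 98, 6, 3, 3, 49, 51, 50, 332, 342]
0.6 [None, None, None, None, 6, 7, 7, 5, 3, 848, 848, 824, 800, 100, 11, 3, 3, 3, 7, 6, 331, 355]
0.65 [None, None, None, None, 2, 3, 3, 3, 3, 809, 12, 826, 799, 40, 9, 55, 4, 4, 6, 18, 329, 340]
0.7 [None, None, None, None, 12, 2, 3, 2, 4, 3, 6, 13, 38, 11, 7, 90, 91, 78, 20, 20, 315, 338]
0.75 [None, None, None, None, None, None, None, None, None, None, None, 3, 4, 3, 3, 89, 91, 4, 37, 37, 35, 352]
0.8 [None, None, None, None, None, None, None, None, None, None, None, 3, 4, 3, 3, 3, 4, 522, 508, 494, 418, 366]
0.85 [None, None, None, None, None, None, None, None, None, None, None, 408, 418, 414, 330, 3, 4, 457, -4, None, None, None]
```

```bash
cat > plan.py <<'E'
from look import *
def state():
    o=get_obs(); w,x,y,z=o["eef_rot"]; phi=np.degrees(np.arctan2(2*(x*y+w*z),1-2*(x*x+z*z)))
    return o,phi
def go(X,Y,Z,phi):
    """tool-axis shift (cm), for rows after the turn, and tool-z turn (deg)"""
    o,ph=state(); d=np.array([X,Y,Z])-o["eef_pos"]; a=np.radians(phi)
    print("at",o["eef_pos"].round(4),"phi",ph.round(2),"| shift cm",np.round(100*np.array([-np.sin(a)*d[0]+np.cos(a)*d[1],np.cos(a)*d[0]+np.sin(a)*d[1],-d[2]]),2),"turn",round(ph-phi,2))
E
python3 - <<'E'
from plan import *
import pickle
D=pickle.load(open("d0.pkl","rb"))
S=cloud(D["scene"]); q=S.reshape(-1,3)
for xa in np.arange(.65,.95,.05):
    print(round(xa,2),[ (lambda s:(int(1000*s[:,2].min()),int(1000*s[:,2].max()),len(s)) if len(s) else None)(q[(abs(q[:,0]-xa-.025)<.025)&(abs(q[:,1]-ya)<.05)]) for ya in [.45,.35,.25,.15,.05,-.05,-.15]])
c=np.array([[46,185],[186,170],[195,254],[54,271]])/1.9+[100,120]
W=plane(D["top"],c,.004); print("mat",W.round(4).tolist(),W.mean(0))
P=cloud(D["top"]); 
c=np.array([[362,113],[521,124],[511,249],[349,234]])/1.9+[100,120]
W=plane(D["top"],c,.012); print("shelf corners",W.round(4).tolist(),W.mean(0))
c=np.array([[634,230],[743,217],[754,284],[643,299]])/1.9+[100,120]
W=plane(D["top"],c,.008); print("used corners",W.round(4).tolist(),W.mean(0))
m=(S[...,2]>.085)&(S[...,2]<.11)&(np.hypot(S[...,0]-.616,S[...,1]+.069)<.035); print("tub scene",rect(S[m]))
m=(S[...,2]>.03)&(S[...,2]<.045)&(np.hypot(S[...,0]-.681,S[...,1]+.036)<.06); print("long scene",rect(S[m]))
go(.62,.01,.228,-4.8)
E
```

```text
0.65 [None, (-9, 1, 269), (-9, 2, 343), (-8, 3, 167), (-6, 36, 46), (-6, 39, 586), (-8, 90, 744)]
0.7 [(-4, 11, 20), (-9, 13, 363), (-9, 12, 233), (-9, 30, 154), (-10, 35, 282), (-7, 36, 329), (-9, 90, 466)]
0.75 [(1, 12, 55), (-1, 21, 291), (-9, 29, 324), (-9, 32, 344), (-9, 32, 437), (-8, 3, 411), (-6, 89, 277)]
0.8 [(1, 12, 82), (1, 21, 285), (-8, 33, 352), (-9, 41, 330), (-9, 38, 442), (-9, 3, 342), (-3, 3, 2)]
0.85 [(-30, 413, 2289), (1, 441, 2839), (-9, 472, 3540), (-9, 499, 4357), (-11, 529, 5395), (-8, 557, 7778), (-8, 556, 772)]
0.9 [None, None, None, None, None, (-51, 554, 1935), (-36, 570, 6646)]
mat [[0.6345, 0.3984, 0.004], [0.6537, 0.2427, 0.004], [0.5606, 0.2299, 0.004], [0.5391, 0.3857, 0.004]] [0.59696825 0.31417947 0.004     ]
shelf corners [[0.7193, 0.0476, 0.012], [0.7098, -0.128, 0.012], [0.5718, -0.1187, 0.012], [0.5852, 0.0591, 0.012]] [ 0.64650783 -0.03498714  0.012     ]
used corners [[0.595, -0.2537, 0.008], [0.6113, -0.3731, 0.008], [0.5381, -0.385, 0.008], [0.5196, -0.2639, 0.008]] [ 0.56602787 -0.31893022  0.008     ]
tub scene (array([611.9, -69.7]), array([59. , 56.2]), 58.2, 'z', np.float64(94.0), 367)
long scene (array([679.2, -35.3]), array([94.3, 45.3]), 84.9, 'z', np.float64(34.9), 305)
at [0.1895 0.5429 0.2286] phi 19.24 | shift cm [-49.5   47.36   0.06] turn 24.04
```

Emit:
servo_tool(
  steps="0 0 0 0 0 8.4 1;0 0 0 0 0 8.4 1;0 0 0 0 0 8.4 1;0 0 0 0 0 8.4 1;0 0 0 0 0 8.4 1;0 0 0 0 0 8.4 1;0 0 0 0 0 8.4 1;0 0 0 0 0 8.4 1;0 0 0 0 0 8.4 1;-2.5 2.4 0 0 0 0 1;-2.5 2.4 0 0 0 0 1;-2.5 2.4 0 0 0 0 1;-2.5 2.4 0 0 0 0 1;-2.5 2.4 0 0 0 0 1;-2.5 2.4 0 0 0 0 1;-2.5 2.4 0 0 0 0 1;-2.5 2.4 0 0 0 0 1",
)

```text
clock: 2.8
eef_pos: [0.3647, 0.3262, 0.2288]
eef_rot: [0.0, 0.736, 0.677, 0.0]
force: [0.6, 0.2, 1.0]
finger_gap: 0.0916
grip_force: 0.0
```

```bash
sed -i 's/np.arctan2(2\*(x\*y+w\*z),1-2\*(x\*x+z\*z))/np.arctan2(1-2*(x*x+z*z),2*(x*y-w*z))/' plan.py
python3 - <<'E'
from plan import *
import pickle
D=pickle.load(open("d0.pkl","rb")); P=cloud(D["top"])
for r in [125,140,150,165,172,176]: print(r,[np.round(P[r,c],2).tolist() for c in (130,200,270)])
go(.62,.01,.228,-4.8)
E
```

```text
125 [[0.61, 0.07, 0.8], [0.61, 0.03, 0.8], [0.61, -0.0, 0.8]]
140 [[0.6, 0.07, 0.8], [0.6, 0.03, 0.8], [0.6, -0.0, 0.8]]
150 [[0.6, 0.07, 0.8], [0.6, 0.03, 0.8], [0.6, -0.0, 0.8]]
165 [[0.59, 0.07, 0.8], [0.59, 0.03, 0.8], [0.59, -0.0, 0.8]]
172 [[0.59, 0.08, 0.78], [0.59, 0.04, 0.79], [0.59, -0.0, 0.79]]
176 [[0.59, 0.08, 0.77], [0.59, 0.04, 0.77], [0.59, 0.0, 0.78]]
at [0.3647 0.3262 0.2288] phi -4.84 | shift cm [-29.38  28.09   0.08] turn -0.04
```

Emit:
servo_tool(
  steps="-2.5 2.4 0 0 0 0 1;-2.5 2.4 0 0 0 0 1;-2.5 2.4 0 0 0 0 1;-2.5 2.4 0 0 0 0 1;-2.5 2.4 0 0 0 0 1;-2.5 2.4 0 0 0 0 1;-2.5 2.4 0 0 0 0 1;-2.5 2.4 0 0 0 0 1",
)

```text
clock: 3.6
eef_pos: [0.5392, 0.1106, 0.2287]
eef_rot: [0.0, 0.736, 0.677, 0.0]
force: [0.4, 0.5, -0.3]
finger_gap: 0.0918
grip_force: 0.0
```

Run:
```python
from plan import *
o,ph=state(); p=camera("wrist"); P=cloud(p,o)
print(o["eef_pos"],ph,p["mount"].round(3).tolist())
cv2.imwrite("pics/w1.png",p["img"][:,:,::-1])
for n in ["tub","carton","long_block","shelf_tray"]:
    for d in search_frame(n,p)[:1]: print(n,d["score"],np.round(d["extent"]))
q=P.reshape(-1,3)
for n,c,r,lo,hi in [("carton",(.62,.01),.04,.15,.19),("tub",(.614,-.069),.04,.085,.11),("long",(.68,-.036),.06,.03,.045)]:
    s=q[(np.hypot(q[:,0]-c[0],q[:,1]-c[1])<r)&(q[:,2]>lo)&(q[:,2]<hi)]
    if len(s)>20: print(n,rect(s))
go(.62,.01,.148,-4.7)
```

```text
[0.53918398 0.1106294  0.22873709] -4.850922771322612 [[0.001, -0.962, -0.274, 0.078], [1.0, 0.001, -0.0, -0.002], [0.0, -0.274, 0.962, -0.157], [0.0, 0.0, 0.0, 1.0]]
tub 0.94 [371. 342. 450. 453.]
carton 0.72 [382. 272. 444. 386.]
long_block 0.88 [458. 293. 498. 327.]
shelf_tray 0.55 [360. 245. 509. 389.]
carton (array([609.7,  25.6]), array([26.4,  8.2]), 86.3, 'z', np.float64(163.6), 442)
tub (array([609.9, -70.8]), array([43.2, 53.5]), 38.0, 'z', np.float64(98.5), 957)
long (array([695.7,   6.3]), array([19.2, 40.1]), 44.5, 'z', np.float64(38.5), 549)
at [0.5379 0.1123 0.2285] phi -4.84 | shift cm [-9.53  9.02  8.05] turn -0.14
```

View pics/w1.png

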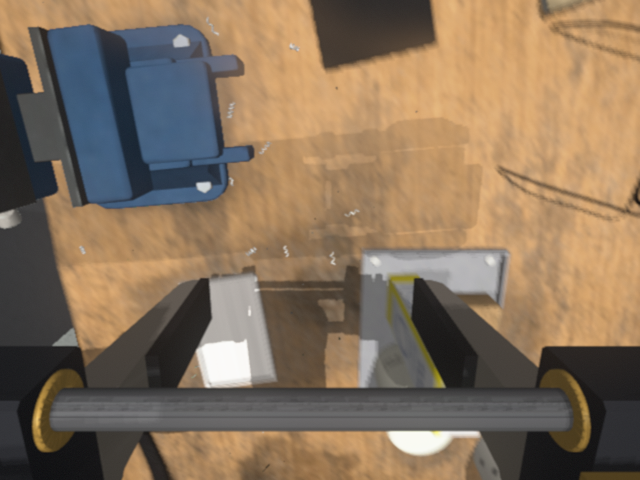

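The wrist camera looks to the +y side of the tool. It shows the mat at (375,30), the vise at (140,110) and the shelf tray at (435,320), half hidden by the fingers. I'll move to the tray's -y side to measure it without the fingers in the way.

Emit:
servo_tool(
  steps="-2.9 1.5 -0.2 0 0 0 1;-2.9 1.5 -0.2 0 0 0 1;-2.9 1.5 -0.2 0 0 0 1;-2.9 1.5 -0.2 0 0 0 1;-2.9 1.5 -0.2 0 0 0 1;-2.9 1.5 -0.2 0 0 0 1;-2.9 1.5 -0.2 0 0 0 1;-2.9 1.5 -0.2 0 0 0 1;0 0 0 0 0 0 1",
)

```text
clock: 4.75
eef_pos: [0.639, -0.1314, 0.2447]
eef_rot: [0.001, 0.737, 0.676, -0.0]
force: [-0.1, 0.7, -0.0]
finger_gap: 0.0919
grip_force: 0.0
```

```bash
cat > wshot.py <<'E'
from plan import *
def wshot(name,tgts,save=True):
    o,ph=state(); p=camera("wrist"); P=cloud(p,o); q=P.reshape(-1,3)
    if save: cv2.imwrite(f"pics/{name}.png",p["img"][:,:,::-1])
    print(o["eef_pos"].round(4),ph.round(2))
    for n,c,r,lo,hi in tgts:
        s=q[(np.hypot(q[:,0]-c[0],q[:,1]-c[1])<r)&(q[:,2]>lo)&(q[:,2]<hi)]
        if len(s)>20: print(n,rect(s),"pct z",np.percentile(s[:,2]*1000,[5,50,95]).round(1))
    return p,P,o
E
python3 - <<'E'
from wshot import *
p,P,o=wshot("w2",[("carton",(.62,.01),.045,.155,.19),("tub",(.614,-.069),.045,.088,.11),("long",(.68,-.036),.06,.03,.045),("bench",(.64,.12),.03,-.02,.02),("traylr",(.66,-.05),.12,.009,.018)])
np.save("P2.npy",P)
go(.62,.01,.148,-4.7)
E
```

```text
[ 0.639  -0.1314  0.2447] -4.95
carton (array([6.189e+02, 1.000e-01]), array([21.7, 30.2]), 85.5, 'z', np.float64(169.0), 2728) pct z [161.  169.  170.3]
tub (array([614.3, -65.5]), array([56.6, 57.4]), 85.1, 'z', np.float64(98.6), 4998) pct z [97.2 98.6 99.9]
long (array([663.9, -30.7]), array([90.1, 78.8]), 85.3, 'z', np.float64(39.0), 6006) pct z [37.4 39.  40.4]
traylr (array([646.1, -36.4]), array([164.5, 138.3]), 85.4, 'z', np.float64(13.7), 1344) pct z [ 9.8 13.7 15.4]
at [ 0.6384 -0.1294  0.2445] phi -4.88 | shift cm [13.74 -2.98  9.65] turn -0.18
```

View pics/w2.png

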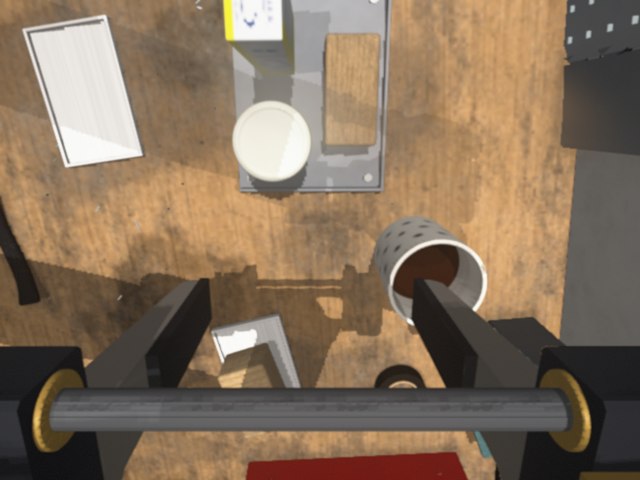

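Wrist view: tub at (272,140), long block at (352,90), mug at (435,265), carton cropped at the top edge (258,25). The heights agree with the text: 98.6, 39 and 169 mm. Going to the carton.

Emit:
servo_tool(
  steps="1.72 -0.37 0 0 0 0 1;1.72 -0.37 0 0 0 0 1;1.72 -0.37 0 0 0 0 1;1.72 -0.37 0 0 0 0 1;1.72 -0.37 0 0 0 0 1;1.72 -0.37 0 0 0 0 1;1.72 -0.37 0 0 0 0 1;1.72 -0.37 0 0 0 0 1;0 0 0 0 0 0 1;0 0 1.6 0 0 0 1;0 0 1.6 0 0 0 1;0 0 1.6 0 0 0 1;0 0 1.6 0 0 0 1;0 0 1.6 0 0 0 1;0 0 1.6 0 0 0 1;0 0 0 0 0 0 1",
)

```text
clock: 6.4
eef_pos: [0.6185, 0.0104, 0.145]
eef_rot: [-0.002, 0.736, 0.677, -0.002]
force: [0.5, -0.5, -0.6]
finger_gap: 0.0919
grip_force: 0.0
```

Emit:
servo_tool(
  steps="0 0 0 0 0 0 0.3;0 0 0 0 0 0 0.3;0 0 0 0 0 0 0.3;0 0 0 0 0 0 0.3;0 0 0 0 0 0 0.3;0 0 0 0 0 0 0.3;0 0 0 0 0 0 0.3;0 0 0 0 0 0 0.3",
)

```text
clock: 7.2
eef_pos: [0.6205, 0.0102, 0.1486]
eef_rot: [0.0, 0.736, 0.677, 0.0]
force: [-0.5, -0.6, -0.6]
finger_gap: 0.0304
grip_force: 3.2
```

Emit:
servo_tool(
  steps="0 0 0 0 0 0 0;0 0 0 0 0 0 0;0 0 0 0 0 0 0;0 0 0 0 0 0 0;0 0 -1 0 0 0 0;0 0 -2 0 0 0 0;0 0 -2 0 0 0 0;0 0 0 0 0 0 0",
)

```text
clock: 8.0
eef_pos: [0.6226, 0.0099, 0.2027]
eef_rot: [0.003, 0.736, 0.677, 0.002]
force: [0.5, -1.0, -0.2]
finger_gap: 0.0298
grip_force: 30.0
```

Emit:
servo_tool(
  steps="1.5 -0.25 0 0 0 0 0;2.8 -0.48 0 0 0 0 0;2.8 -0.48 0 0 0 0 0;2.8 -0.48 0 0 0 0 0;2.8 -0.48 0 0 0 0 0;2.8 -0.48 0 0 0 0 0;2.8 -0.48 0 0 0 0 0;2.8 -0.48 0 0 0 0 0;2.8 -0.48 0 0 0 0 0;2.8 -0.48 0 0 0 0 0;2.8 -0.48 0 0 0 0 0;2.8 -0.48 0 0 0 0 0;1.6 -0.24 0 0 0 0 0;0 0 0 0 0 0 0;0 0 0 0 0 0 0",
)

```text
clock: 9.5
eef_pos: [0.5912, 0.3524, 0.1977]
eef_rot: [0.0, 0.736, 0.677, -0.001]
force: [0.1, 0.0, -1.2]
finger_gap: 0.0294
grip_force: 30.0
```

Emit:
servo_tool(
  steps="0 0 1.5 0 0 0 0;0 0 1.5 0 0 0 0;0 0 1 0 0 0 0;0 0 0.5 0 0 0 0;0 0 0.2 0 0 0 0;0 0 0.1 0 0 0 0;0 0 0 0 0 0 0;0 0 0 0 0 0 0",
)

```text
clock: 10.3
eef_pos: [0.592, 0.3531, 0.1513]
eef_rot: [0.0, 0.736, 0.677, 0.001]
force: [-0.5, 0.9, -1.5]
finger_gap: 0.0295
grip_force: 30.0
```

Emit:
servo_tool(
  steps="0 0 0 0 0 0 0.5;0 0 0 0 0 0 0.6;0 0 0 0 0 0 0.7;0 0 0 0 0 0 0.8;0 0 0 0 0 0 0.9;0 0 0 0 0 0 0.9;0 0 0 0 0 0 0.9;0 0 -1.5 0 0 0 0.9;0 0 -2 0 0 0 0.9;0 0 -2.5 0 0 0 0.9;0 0 -2.5 0 0 0 0.9;0 0 0 0 0 0 0.9",
)

```text
clock: 11.5
eef_pos: [0.5939, 0.3539, 0.2419]
eef_rot: [0.002, 0.736, 0.677, 0.005]
force: [-0.1, 0.0, 0.2]
finger_gap: 0.0829
grip_force: 0.0
```

Run:
```python
from plan import *
p=camera("top"); P=cloud(p)
Q=P.reshape(-1,3); s=Q[(Q[:,2]>.155)&(Q[:,2]<.185)&(abs(Q[:,0]-.6)<.1)&(abs(Q[:,1]-.35)<.09)]
if len(s)>20: print(rect(s))
p=camera("scene"); Q=cloud(p).reshape(-1,3)
s=Q[(Q[:,2]>.155)&(Q[:,2]<.185)&(abs(Q[:,0]-.6)<.05)&(abs(Q[:,1]-.35)<.05)]; print(rect(s) if len(s)>20 else len(s))
cv2.imwrite("pics/s3.png",cv2.resize(p["img"][100:340,200:460,::-1],None,fx=2,fy=2))
go(.6138,-.068,.21,-4.8)
```

```text
(array([592.5, 352.9]), array([50.7, 30. ]), 85.1, 'z', np.float64(168.9), 498)
(array([590.6, 352.1]), array([54.4, 33.6]), 85.9, 'z', np.float64(164.3), 145)
at [0.5919 0.353  0.2363] phi -4.84 | shift cm [-41.77   5.71   2.63] turn -0.04
```

View pics/s3.png

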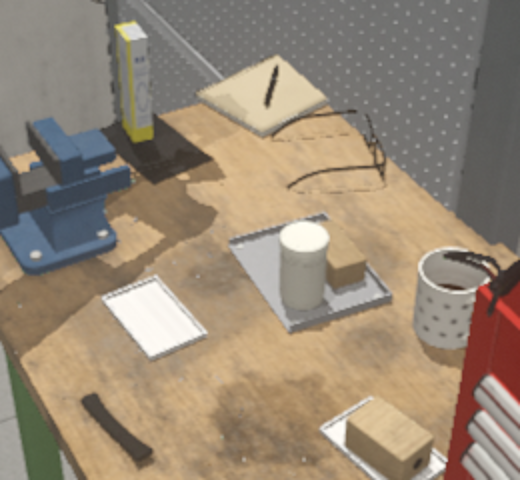

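The scene view shows the carton standing upright on the mat at (135,85). The tub is next.

Emit:
servo_tool(
  steps="-2.78 0.38 0 0 0 0 1;-2.78 0.38 0 0 0 0 1;-2.78 0.38 0 0 0 0 1;-2.78 0.38 0 0 0 0 1;-2.78 0.38 0 0 0 0 1;-2.78 0.38 0 0 0 0 1;-2.78 0.38 0 0 0 0 1;-2.78 0.38 0 0 0 0 1;-2.78 0.38 0 0 0 0 1;-2.78 0.38 0 0 0 0 1;-2.78 0.38 0 0 0 0 1;-2.78 0.38 0 0 0 0 1;-2.78 0.38 0 0 0 0 1;-2.78 0.38 0 0 0 0 1;-2.78 0.38 0 0 0 0 1;0 0 2 0 0 0 1;0 0 2 0 0 0 1;0 0 2 0 0 0 1;0 0 0 0 0 0 1",
)

```text
clock: 13.5
eef_pos: [0.6099, -0.0666, 0.1702]
eef_rot: [-0.004, 0.736, 0.677, -0.002]
force: [-0.2, 0.5, -0.2]
finger_gap: 0.0923
grip_force: 0.0
```

Run:
```python
from plan import *
go(.6138,-.068,.083,-4.8)
```

```text
at [ 0.6099 -0.0666  0.1702] phi -4.85 | shift cm [-0.11  0.4   8.72] turn -0.05
```

Emit:
servo_tool(
  steps="0 0 1.5 0 0 0 1;0 0 1.5 0 0 0 1;0 0 1.5 0 0 0 1;0 0 1.5 0 0 0 1;0 0 1.5 0 0 0 1;0 0 1 0 0 0 1;0 0 0.8 0 0 0 1;0 0 0 0 0 0 1;0 0 0 0 0 0 1;0 0 0 0 0 0 1",
)

```text
clock: 14.5
eef_pos: [0.6139, -0.0676, 0.0835]
eef_rot: [0.001, 0.736, 0.677, 0.0]
force: [0.7, 0.5, 0.7]
finger_gap: 0.0918
grip_force: 0.0
```

Emit:
servo_tool(
  steps="0 0 0 0 0 0 0;0 0 0 0 0 0 0;0 0 0 0 0 0 0;0 0 0 0 0 0 0;0 0 0 0 0 0 0;0 0 0 0 0 0 0;0 0 0 0 0 0 0",
)

```text
clock: 15.2
eef_pos: [0.6137, -0.0676, 0.083]
eef_rot: [0.001, 0.736, 0.677, 0.0]
force: [1.2, -0.8, 0.0]
finger_gap: 0.0575
grip_force: 30.0
```

Emit:
servo_tool(
  steps="0 0 -1 0 0 0 0;0 0 -2 0 0 0 0;0 0 -2 0 0 0 0;0 0 0 0 0 0 0;1.4 -0.16 0 0 0 0 0;2.8 -0.33 0 0 0 0 0;2.8 -0.33 0 0 0 0 0;2.8 -0.33 0 0 0 0 0;2.8 -0.33 0 0 0 0 0;2.8 -0.33 0 0 0 0 0;2.8 -0.33 0 0 0 0 0;2.8 -0.33 0 0 0 0 0;2.8 -0.33 0 0 0 0 0;2.8 -0.33 0 0 0 0 0;2.8 -0.33 0 0 0 0 0;2.8 -0.33 0 0 0 0 0;1.4 -0.17 0 0 0 0 0;0 0 0 0 0 0 0;0 0 0 0 0 0 0;0 0 0 0 0 0 0",
)

```text
clock: 17.2
eef_pos: [0.6021, 0.2694, 0.1322]
eef_rot: [0.0, 0.737, 0.676, -0.0]
force: [0.1, -0.1, -2.5]
finger_gap: 0.0577
grip_force: 30.0
```

Emit:
servo_tool(
  steps="0 0 1.5 0 0 0 0;0 0 1.5 0 0 0 0;0 0 1 0 0 0 0;0 0 0.5 0 0 0 0;0 0 0.2 0 0 0 0;0 0 0.1 0 0 0 0;0 0 0 0 0 0 0;0 0 0 0 0 0 0;0 0 0 0 0 0 0.7;0 0 0 0 0 0 0.8;0 0 0 0 0 0 0.9;0 0 0 0 0 0 1;0 0 0 0 0 0 1;0 0 0 0 0 0 1",
)

```text
clock: 18.6
eef_pos: [0.6021, 0.2707, 0.0846]
eef_rot: [0.0, 0.736, 0.677, 0.0]
force: [0.6, -0.7, -0.5]
finger_gap: 0.0922
grip_force: 0.0
```

Emit:
servo_tool(
  steps="0 0 -1 0 0 0 1;0 0 -3 0 0 0 1;0 0 -3 0 0 0 1;0 0 -3 0 0 0 1;-2.9 0.51 -0.4 0 0 0 1;-2.9 0.51 -0.4 0 0 0 1;-2.9 0.51 -0.4 0 0 0 1;-2.9 0.51 -0.4 0 0 0 1;-2.9 0.51 -0.4 0 0 0 1;-2.9 0.51 -0.4 0 0 0 1;-2.9 0.51 -0.4 0 0 0 1;-2.9 0.51 -0.4 0 0 0 1;-2.9 0.51 -0.4 0 0 0 1;-2.9 0.51 -0.4 0 0 0 1;-2.9 0.51 -0.4 0 0 0 1;-2.9 0.51 -0.4 0 0 0 1;-2.9 0.51 -0.4 0 0 0 1;-2.9 0.51 -0.4 0 0 0 1;0 0 0 0 0 0 1;0 0 0 0 0 0 1",
)

```text
clock: 20.6
eef_pos: [0.639, -0.14, 0.2412]
eef_rot: [0.0, 0.737, 0.676, 0.0]
force: [0.2, 0.1, -0.0]
finger_gap: 0.0916
grip_force: 0.0
```

Run:
```python
from wshot import *
p,P,o=wshot("w4",[("long",(.68,-.036),.07,.033,.047),("bench",(.56,-.05),.02,-.02,.02),("tray rims",(.646,-.033),.13,.0095,.018),("floor",(.61,-.03),.03,-.01,.012),("empty rims",(.442,-.015),.08,.0065,.013),("empty floor",(.442,-.015),.02,-.01,.013)])
# rim line of shelf (back) & ends in tray frame guess
c=np.array([.6465,-.0345]); a=np.radians(-4.85); R=np.array([[np.cos(a),-np.sin(a)],[np.sin(a),np.cos(a)]])
q=P.reshape(-1,3); q=q[np.isfinite(q[:,0])]; l=(q[:,:2]-c)@R*1000; m=(q[:,2]>.0095)&(q[:,2]<.018)
b=l[m&(abs(l[:,0]-68)<8)&(abs(l[:,1])<85)]; print("back rim x",np.percentile(b[:,0],[5,50,95]).round(1),"slope deg",np.degrees(np.polyfit(b[:,1],b[:,0],1)[0]).round(2))
for s in (88,-88):
    b=l[m&(abs(l[:,1]-s)<8)&(abs(l[:,0])<60)]; print("end",s,len(b),np.percentile(b[:,1],[5,50,95]).round(1) if len(b) else "")
t=camera("top"); Pt=cloud(t).reshape(-1,3)
for n,cc in [("tub",(.602,.27)),("carton",(.592,.353))]:
    s=Pt[(np.hypot(Pt[:,0]-cc[0],Pt[:,1]-cc[1])<.05)&(Pt[:,2]>(.155 if n=="carton" else .09))&(Pt[:,2]<.19)]; print(n,rect(s))
go(.68,-.036,.031,-4.85)
```

```text
[ 0.639  -0.14    0.2412] -4.9
long (array([680.8, -32. ]), array([89.4, 45.1]), 85.5, 'z', np.float64(39.0), 6179) pct z [37.5 39.  40.3]
bench (array([559.9, -50. ]), array([38.8, 39.8]), 84.8, 'z', np.float64(1.1), 1466) pct z [-0.3  1.1  4.1]
tray rims (array([645.7, -40.2]), array([155.5, 138.4]), 85.3, 'z', np.float64(13.8), 1240) pct z [10.4 13.8 15.3]
floor (array([609.7, -30.1]), array([59.4, 59.2]), 85.2, 'z', np.float64(4.1), 3579) pct z [2.8 4.1 5.4]
empty rims (array([440.1, -12.1]), array([ 77.4, 122.3]), 3.5, 'z', np.float64(8.8), 1859) pct z [ 6.9  8.8 10.3]
empty floor (array([442.1, -15.1]), array([39.6, 39.3]), 74.5, 'z', np.float64(4.2), 1588) pct z [2.9 4.2 5.5]
back rim x [65.4 66.7 68.5] slope deg 0.08
end 88 0 
end -88 424 [-83.3 -82.1 -80.8]
tub (array([604.1, 267.7]), array([56.1, 57.6]), 1.0, 'z', np.float64(98.6), 728)
carton (array([592.7, 353. ]), array([49.6, 30. ]), 85.3, 'z', np.float64(168.8), 499)
at [ 0.6389 -0.1387  0.2407] phi -4.79 | shift cm [10.58  3.23 20.97] turn 0.06
```

View pics/w4.png

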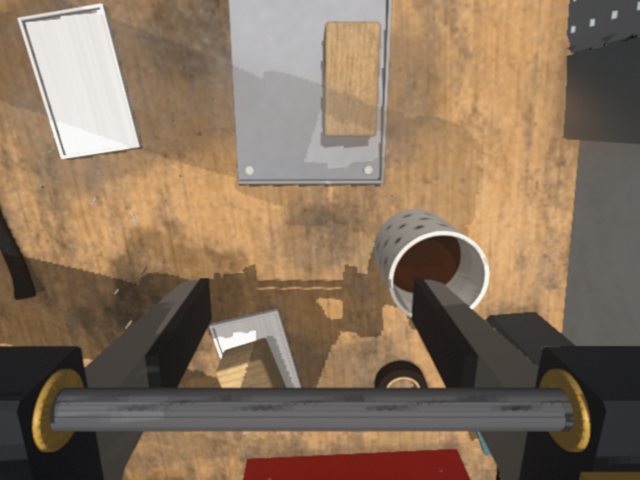

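The tray now holds only the long block, at (352,78) in the picture. The empty tray fits the expected 77x122 mm. Grasping the block.

Emit:
servo_tool(
  steps="2.17 0.65 0 0 0 0 1;2.17 0.65 0 0 0 0 1;2.17 0.65 0 0 0 0 1;2.17 0.65 0 0 0 0 1;2.17 0.65 0 0 0 0 1;0 0 3 0 0 0 1;0 0 3 0 0 0 1;0 0 3 0 0 0 1;0 0 3 0 0 0 1;0 0 3 0 0 0 1;0 0 2 0 0 0 1;0 0 1.5 0 0 0 1;0 0 1 0 0 0 1;0 0 0 0 0 0 1;0 0 0.8 0 0 0 1;0 0 0.6 0 0 0 1;0 0 0 0 0 0 1;0 0 0 0 0 0 1",
)

```text
clock: 22.5
eef_pos: [0.6806, -0.0346, 0.0318]
eef_rot: [0.0, 0.736, 0.677, 0.0]
force: [-0.4, 0.5, -0.4]
finger_gap: 0.0921
grip_force: 0.0
```

Emit:
servo_tool(
  steps="0 0 0 0 0 0 0;0 0 0 0 0 0 0;0 0 0 0 0 0 0;0 0 0 0 0 0 0;0 0 0 0 0 0 0;0 0 0 0 0 0 0;0 0 0 0 0 0 0;0 0 0 0 0 0 0",
)

```text
clock: 23.3
eef_pos: [0.6807, -0.0345, 0.0316]
eef_rot: [0.0, 0.736, 0.677, 0.0]
force: [0.6, -0.0, -0.9]
finger_gap: 0.0448
grip_force: 30.0
```

Emit:
servo_tool(
  steps="0 0 -1 0 0 0 0;0 0 -2 0 0 0 0;0 0 -2 0 0 0 0;0 0 -2 0 0 0 0;0 0 0 0 0 -4.1 0;0 0 0 0 0 -4.2 0;0.18 -1.2 0 0 0 0 0;0.36 -2.38 0 0 0 0 0;0.36 -2.38 0 0 0 0 0;0.36 -2.38 0 0 0 0 0;0.36 -2.38 0 0 0 0 0;0.36 -2.38 0 0 0 0 0;0.36 -2.38 0 0 0 0 0;0.36 -2.38 0 0 0 0 0;0.36 -2.38 0 0 0 0 0;0.36 -2.38 0 0 0 0 0;0.18 -1.2 0 0 0 0 0;0 0 0 0 0 0 0;0 0 0 0 0 0 0;0 0 0 0 0 0 0",
)

```text
clock: 25.3
eef_pos: [0.4415, -0.0132, 0.1021]
eef_rot: [0.001, 0.685, 0.728, 0.0]
force: [-0.0, -0.1, -1.2]
finger_gap: 0.0444
grip_force: 30.0
```

Run:
```python
from plan import *
p=camera("top"); cv2.imwrite("pics/t5.png",cv2.resize(p["img"][180:360,260:420,::-1],None,fx=3,fy=3))
go(.441,-.0135,.033,3.5)
```

```text
at [ 0.4415 -0.0132  0.102 ] phi 3.46 | shift cm [-0.03 -0.05  6.9 ] turn -0.04
```

View pics/t5.png

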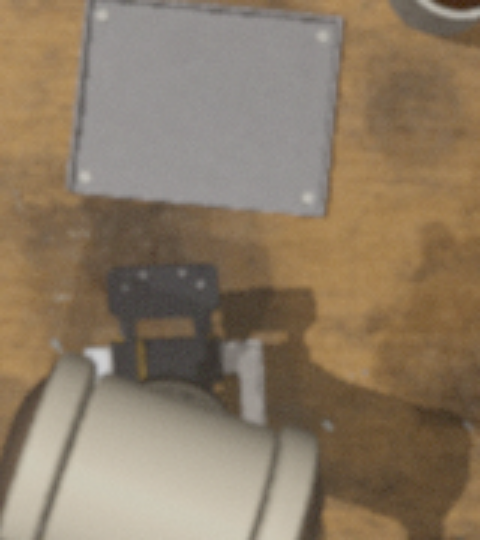

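The shelf tray is clear and the block hangs over the small tray. Laying it down.

Emit:
servo_tool(
  steps="0 0 1.5 0 0 0 0;0 0 2 0 0 0 0;0 0 1.5 0 0 0 0;0 0 1 0 0 0 0;0 0 0.5 0 0 0 0;0 0 0.3 0 0 0 0;0 0 0.2 0 0 0 0;0 0 0 0 0 0 0;0 0 0 0 0 0 0;0 0 0 0 0 0 0.6;0 0 0 0 0 0 0.7;0 0 0 0 0 0 0.8;0 0 0 0 0 0 0.9;0 0 0 0 0 0 0.9;0 0 -1 0 0 0 0.9;0 0 -2.5 0 0 0 1;0 0 -4 0 0 0 1;0 0 -4 0 0 0 1;0 0 -4 0 0 0 1;0 0 0 0 0 0 1",
)

```text
clock: 27.35
eef_pos: [0.4444, -0.0141, 0.1935]
eef_rot: [0.006, 0.685, 0.728, 0.003]
force: [1.0, 0.2, -0.1]
finger_gap: 0.0919
grip_force: 0.0
```

Run:
```python
from plan import *
import pickle
D=pickle.load(open("d0.pkl","rb"))
for c in ("top","scene"):
    q=cloud(D[c]).reshape(-1,3); q=q[np.isfinite(q[:,0])]
    for x in np.arange(.40,.75,.05):
        s=q[(abs(q[:,0]-x)<.025)&(q[:,2]>.06)&(q[:,2]<.5)&(q[:,1]<-.25)]
        print(c,round(x,2),len(s),np.percentile(s[:,1],[95,99.5,100]).round(3) if len(s) else "",end=" ")
        for z in (.1,.2,.3):
            t=s[abs(s[:,2]-z)<.05]; print(z,t[:,1].max().round(3) if len(t) else None,end=" ")
        print()
go(.5605,-.328,.19,13.5)
```

```text
top 0.4 0  0.1 None 0.2 None 0.3 None 
top 0.45 1387 [-0.478 -0.475 -0.474] 0.1 -0.474 0.2 -0.476 0.3 None 
top 0.5 1871 [-0.479 -0.425 -0.423] 0.1 -0.478 0.2 -0.475 0.3 -0.476 
top 0.55 2959 [-0.445 -0.434 -0.43 ] 0.1 -0.444 0.2 -0.444 0.3 -0.444 
top 0.6 3158 [-0.446 -0.446 -0.444] 0.1 -0.446 0.2 -0.444 0.3 -0.445 
top 0.65 3071 [-0.435 -0.424 -0.423] 0.1 -0.447 0.2 -0.423 0.3 -0.447 
top 0.7 2988 [-0.446 -0.426 -0.424] 0.1 -0.449 0.2 -0.424 0.3 -0.448 
scene 0.4 0  0.1 None 0.2 None 0.3 None 
scene 0.45 2846 [-0.489 -0.475 -0.473] 0.1 -0.473 0.2 -0.478 0.3 None 
scene 0.5 16596 [-0.497 -0.477 -0.422] 0.1 -0.484 0.2 -0.474 0.3 -0.475 
scene 0.55 14170 [-0.455 -0.444 -0.43 ] 0.1 -0.443 0.2 -0.443 0.3 -0.444 
scene 0.6 5808 [-0.447 -0.445 -0.444] 0.1 -0.444 0.2 -0.622 0.3 -0.444 
scene 0.65 7788 [-0.45  -0.447 -0.445] 0.1 None 0.2 None 0.3 -0.445 
scene 0.7 3340 [-0.449 -0.448 -0.447] 0.1 None 0.2 None 0.3 -0.447 
at [ 0.4444 -0.0141  0.1935] phi 3.47 | shift cm [-33.24   3.96   0.35] turn -10.03
```

Emit:
servo_tool(
  steps="0 0 0 0 0 -5 1;0 0 0 0 0 -5 1;-2.77 0.33 0 0 0 0 1;-2.77 0.33 0 0 0 0 1;-2.77 0.33 0 0 0 0 1;-2.77 0.33 0 0 0 0 1;-2.77 0.33 0 0 0 0 1;-2.77 0.33 0 0 0 0 1;-2.77 0.33 0 0 0 0 1;-2.77 0.33 0 0 0 0 1;-2.77 0.33 0 0 0 0 1;-2.77 0.33 0 0 0 0 1;-2.77 0.33 0 0 0 0 1;-2.77 0.33 0 0 0 0 1;0 0 3 0 0 0 1;0 0 3 0 0 0 1;0 0 2 0 0 0 1;0 0 0 0 0 0 1;0 0 0 0 0 0 1;0 0 0 0 0 0 1",
)

```text
clock: 29.35
eef_pos: [0.5573, -0.3277, 0.1085]
eef_rot: [0.001, 0.619, 0.785, -0.0]
force: [0.1, -0.5, -0.1]
finger_gap: 0.0917
grip_force: 0.0
```

Run:
```python
from plan import *
go(.5615,-.328,.036,13.5)
p=camera("top"); Q=cloud(p).reshape(-1,3)
s=Q[(Q[:,2]>.03)&(Q[:,2]<.05)&(np.hypot(Q[:,0]-.441,Q[:,1]+.0135)<.08)]; print("long",rect(s))
```

```text
at [ 0.5573 -0.3277  0.1085] phi 13.47 | shift cm [-0.13  0.4   7.25] turn -0.03
long (array([440.8, -14.2]), array([45. , 89.9]), 3.5, 'z', np.float64(38.2), 999)
```

Emit:
servo_tool(
  steps="-0.1 0.4 0 0 0 0 1;0 0 2 0 0 0 1;0 0 2 0 0 0 1;0 0 1.5 0 0 0 1;0 0 1 0 0 0 1;0 0 0.8 0 0 0 1;0 0 0 0 0 0 1;0 0 0 0 0 0 1;0 0 0 0 0 0 0;0 0 0 0 0 0 0;0 0 0 0 0 0 0;0 0 0 0 0 0 0;0 0 0 0 0 0 0;0 0 0 0 0 0 0;0 0 0 0 0 0 0;0 0 0 0 0 0 0",
)

```text
clock: 31.0
eef_pos: [0.5608, -0.3271, 0.0337]
eef_rot: [0.0, 0.619, 0.785, 0.0]
force: [1.0, -0.1, 0.6]
finger_gap: 0.0501
grip_force: 30.0
```

Run:
```python
from plan import *
o,ph=state(); print(o["eef_pos"],o["finger_gap"],o["grip_force"],ph)
go(.6807,-.036,.13,-4.85)
```

```text
[ 0.56077434 -0.32707166  0.03373005] 0.05009277832112087 30.00016540288925 13.459448970609166
at [ 0.5608 -0.3271  0.0337] phi 13.46 | shift cm [30.02  9.49 -9.63] turn 18.31
```

Emit:
servo_tool(
  steps="0 0 -1 0 0 0 0;0 0 -3 0 0 0 0;0 0 -3 0 0 0 0;0 0 -3 0 0 0 0;0 0 0 0 0 6.1 0;0 0 0 0 0 6.1 0;0 0 0 0 0 6.1 0;1.25 0.4 0 0 0 0 0;2.51 0.79 0 0 0 0 0;2.51 0.79 0 0 0 0 0;2.51 0.79 0 0 0 0 0;2.51 0.79 0 0 0 0 0;2.51 0.79 0 0 0 0 0;2.51 0.79 0 0 0 0 0;2.51 0.79 0 0 0 0 0;2.51 0.79 0 0 0 0 0;2.51 0.79 0 0 0 0 0;2.51 0.79 0 0 0 0 0;2.51 0.79 0 0 0 0 0;1.26 0.39 0 0 0 0 0",
)

```text
clock: 33.0
eef_pos: [0.6806, -0.032, 0.1337]
eef_rot: [-0.0, 0.735, 0.678, 0.0]
force: [-0.1, 0.3, -0.1]
finger_gap: 0.0495
grip_force: 30.0
```

Emit:
servo_tool(
  steps="0 0 0 0 0 0 0;0 0 2 0 0 0 0;0 0 2 0 0 0 0;0 0 0 0 0 0 0;0 0 0 0 0 0 0;0 0 0 0 0 0 0",
)

```text
clock: 33.6
eef_pos: [0.6812, -0.0357, 0.0952]
eef_rot: [0.001, 0.736, 0.677, 0.001]
force: [0.6, -0.6, -0.8]
finger_gap: 0.05
grip_force: 30.0
```

Run:
```python
from plan import *
go(.6807,-.035,.034,-4.85)
```

```text
at [ 0.6812 -0.0357  0.0952] phi -4.86 | shift cm [ 0.07 -0.06  6.12] turn -0.01
```

Emit:
servo_tool(
  steps="0 0 2 0 0 0 0;0 0 2 0 0 0 0;0 0 1 0 0 0 0;0 0 0.5 0 0 0 0;0 0 0.3 0 0 0 0;0 0 0.15 0 0 0 0;0 0 0 0 0 0 0;0 0 0 0 0 0 0;0 0 0 0 0 0 0.6;0 0 0 0 0 0 0.7;0 0 0 0 0 0 0.8;0 0 0 0 0 0 0.9;0 0 0 0 0 0 0.9;0 0 0 0 0 0 0.9;0 0 -1 0 0 0 0.9;0 0 -2.5 0 0 0 1;0 0 -4 0 0 0 1;0 0 -4 0 0 0 1;0 0 -4 0 0 0 1;0 0 0 0 0 0 1",
)

```text
clock: 35.6
eef_pos: [0.6845, -0.0357, 0.1984]
eef_rot: [0.006, 0.736, 0.677, 0.004]
force: [0.2, -0.6, 0.6]
finger_gap: 0.092
grip_force: 0.0
```

Run:
```python
from plan import *
go(.6021,.2707,.19,-4.85)
```

```text
at [ 0.6845 -0.0357  0.1984] phi -4.83 | shift cm [ 29.84 -10.8    0.84] turn 0.02
```

Emit:
servo_tool(
  steps="2.72 -0.95 0 0 0 0 1;2.72 -0.95 0 0 0 0 1;2.72 -0.95 0 0 0 0 1;2.72 -0.95 0 0 0 0 1;2.72 -0.95 0 0 0 0 1;2.72 -0.95 0 0 0 0 1;2.72 -0.95 0 0 0 0 1;2.72 -0.95 0 0 0 0 1;2.72 -0.95 0 0 0 0 1;2.72 -0.95 0 0 0 0 1;2.72 -0.95 0 0 0 0 1;0 0 0 0 0 0 1;0 0 0 0 0 0 1;0 0 0 0 0 0 1",
)

```text
clock: 37.0
eef_pos: [0.6019, 0.271, 0.1891]
eef_rot: [0.0, 0.737, 0.676, -0.0]
force: [-0.2, 0.1, -0.3]
finger_gap: 0.0917
grip_force: 0.0
```

Run:
```python
from plan import *
go(.6021,.2705,.0845,-4.85)
p=camera("top"); Q=cloud(p).reshape(-1,3)
s=Q[(Q[:,2]>.04)&(Q[:,2]<.06)&(np.hypot(Q[:,0]-.681,Q[:,1]+.036)<.08)]; print("short",rect(s))
cv2.imwrite("pics/t6.png",cv2.resize(p["img"][140:340,270:510,::-1],None,fx=3,fy=3))
p=camera("scene"); Q=cloud(p).reshape(-1,3)
s=Q[(Q[:,2]>.04)&(Q[:,2]<.06)&(np.hypot(Q[:,0]-.681,Q[:,1]+.036)<.08)]; print("short scene",rect(s))
```

```text
at [0.6019 0.271  0.1891] phi -4.89 | shift cm [-0.05  0.03 10.46] turn -0.04
short (array([680.4, -37.2]), array([79.9, 50.5]), 85.2, 'z', np.float64(48.3), 977)
short scene (array([678.1, -37.5]), array([85.1, 53.1]), 83.1, 'z', np.float64(44.6), 436)
```

View pics/t6.png

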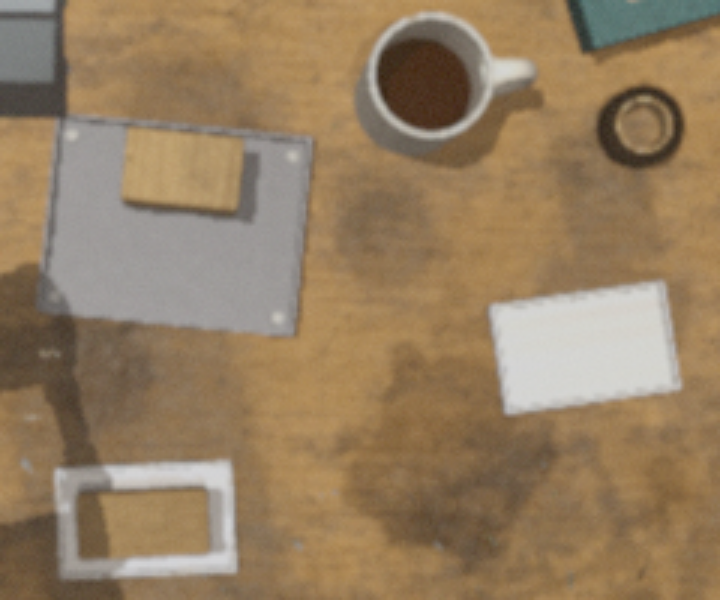

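The top view shows the short block along the back rim at (182,170), within about 1.5 mm of the old spot, and the long block flat in its tray at (145,522). Fetching the tub.

Emit:
servo_tool(
  steps="0 0 2 0 0 0 1;0 0 2.5 0 0 0 1;0 0 2.5 0 0 0 1;0 0 1.5 0 0 0 1;0 0 1 0 0 0 1;0 0 0.5 0 0 0 1;0 0 0.5 0 0 0 1;0 0 0 0 0 0 1;0 0 0 0 0 0 1;0 0 0 0 0 0 0;0 0 0 0 0 0 0;0 0 0 0 0 0 0;0 0 0 0 0 0 0;0 0 0 0 0 0 0;0 0 0 0 0 0 0;0 0 0 0 0 0 0",
)

```text
clock: 38.7
eef_pos: [0.6021, 0.272, 0.0845]
eef_rot: [0.0, 0.736, 0.677, 0.001]
force: [0.7, -0.7, 0.2]
finger_gap: 0.058
grip_force: 30.0
```

Run:
```python
from plan import *
go(.6137,-.0676,.083,-4.85)
```

```text
at [0.6021 0.272  0.0845] phi -4.84 | shift cm [-33.74   4.02   0.15] turn 0.01
```

Emit:
servo_tool(
  steps="0 0 -1 0 0 0 0;0 0 -2 0 0 0 0;0 0 -2 0 0 0 0;0 0 0 0 0 0 0;-1.4 0.165 0 0 0 0 0;-2.8 0.335 0 0 0 0 0;-2.8 0.335 0 0 0 0 0;-2.8 0.335 0 0 0 0 0;-2.8 0.335 0 0 0 0 0;-2.8 0.335 0 0 0 0 0;-2.8 0.335 0 0 0 0 0;-2.8 0.335 0 0 0 0 0;-2.8 0.335 0 0 0 0 0;-2.8 0.335 0 0 0 0 0;-2.8 0.335 0 0 0 0 0;-2.8 0.335 0 0 0 0 0;-1.4 0.17 0 0 0 0 0;0 0 0 0 0 0 0;0 0 0 0 0 0 0;0 0 0 0 0 0 0",
)

```text
clock: 40.7
eef_pos: [0.6129, -0.0648, 0.1337]
eef_rot: [-0.001, 0.736, 0.677, -0.0]
force: [0.7, -0.1, -2.2]
finger_gap: 0.0576
grip_force: 30.0
```

Run:
```python
from plan import *
go(.6137,-.0663,.083,-4.85)
```

```text
at [ 0.6129 -0.0648  0.1337] phi -4.77 | shift cm [-0.14  0.09  5.07] turn 0.08
```

Emit:
servo_tool(
  steps="0 0 1.5 0 0 0 0;0 0 1.5 0 0 0 0;0 0 1 0 0 0 0;0 0 0.5 0 0 0 0;0 0 0.3 0 0 0 0;0 0 0.2 0 0 0 0;0 0 0 0 0 0 0;0 0 0 0 0 0 0",
)

```text
clock: 41.5
eef_pos: [0.6137, -0.0663, 0.0847]
eef_rot: [0.0, 0.736, 0.677, 0.0]
force: [-0.3, 0.2, -3.1]
finger_gap: 0.0577
grip_force: 30.0
```

Emit:
servo_tool(
  steps="0 0 0 0 0 0 0.7;0 0 0 0 0 0 0.8;0 0 0 0 0 0 0.9;0 0 0 0 0 0 1;0 0 0 0 0 0 1;0 0 0 0 0 0 1;0 0 -1 0 0 0 1;0 0 -2.5 0 0 0 1;0 0 -4 0 0 0 1;0 0 -4 0 0 0 1;0 0 -3.5 0 0 0 1;0 0 0 0 0 0 1;0 0 0 0 0 0 1",
)

```text
clock: 42.8
eef_pos: [0.6139, -0.0663, 0.2357]
eef_rot: [0.001, 0.736, 0.677, 0.001]
force: [0.4, 0.6, -0.8]
finger_gap: 0.0922
grip_force: 0.0
```

Run:
```python
from plan import *
go(.592,.353,.24,-4.85)
p=camera("scene"); Q=cloud(p).reshape(-1,3)
s=Q[(Q[:,2]>.085)&(Q[:,2]<.11)&(np.hypot(Q[:,0]-.616,Q[:,1]+.069)<.035)]; print("tub scene, was 611.9 -69.7",rect(s))
```

```text
at [ 0.6139 -0.0663  0.2357] phi -4.84 | shift cm [41.6  -5.72 -0.43] turn 0.01
tub scene, was 611.9 -69.7 (array([611.9, -70.1]), array([57.6, 57.6]), 49.5, 'z', np.float64(93.9), 374)
```

Emit:
servo_tool(
  steps="2.77 -0.38 0 0 0 0 1;2.77 -0.38 0 0 0 0 1;2.77 -0.38 0 0 0 0 1;2.77 -0.38 0 0 0 0 1;2.77 -0.38 0 0 0 0 1;2.77 -0.38 0 0 0 0 1;2.77 -0.38 0 0 0 0 1;2.77 -0.38 0 0 0 0 1;2.77 -0.38 0 0 0 0 1;2.77 -0.38 0 0 0 0 1;2.77 -0.38 0 0 0 0 1;2.77 -0.38 0 0 0 0 1;2.77 -0.38 0 0 0 0 1;2.77 -0.38 0 0 0 0 1;2.77 -0.38 0 0 0 0 1;0 0 0 0 0 0 1;0 0 0 0 0 0 1;0 0 0 0 0 0 1",
)

```text
clock: 44.65
eef_pos: [0.5913, 0.3515, 0.233]
eef_rot: [-0.0, 0.737, 0.676, -0.001]
force: [-0.1, -1.0, -0.3]
finger_gap: 0.0918
grip_force: 0.0
```

Run:
```python
from plan import *
go(.592,.353,.1495,-4.85)
```

```text
at [0.5913 0.3515 0.233 ] phi -4.89 | shift cm [0.16 0.05 8.35] turn -0.04
```

Emit:
servo_tool(
  steps="0.1 0 1.5 0 0 0 1;0 0 2 0 0 0 1;0 0 2 0 0 0 1;0 0 1.5 0 0 0 1;0 0 1 0 0 0 1;0 0 0.5 0 0 0 1;0 0 0 0 0 0 1;0 0 0 0 0 0 1;0 0 0 0 0 0 0;0 0 0 0 0 0 0;0 0 0 0 0 0 0;0 0 0 0 0 0 0;0 0 0 0 0 0 0;0 0 0 0 0 0 0;0 0 0 0 0 0 0;0 0 0 0 0 0 0;0 0 0 0 0 0 0;0 0 0 0 0 0 0;0 0 0 0 0 0 0",
)

```text
clock: 46.55
eef_pos: [0.5916, 0.3536, 0.149]
eef_rot: [0.0, 0.736, 0.677, -0.0]
force: [-0.8, -0.5, -0.3]
finger_gap: 0.0302
grip_force: 30.0
```

Run:
```python
from plan import *
go(.6205,.0102,.1486,-4.85)
```

```text
at [0.5916 0.3536 0.149 ] phi -4.84 | shift cm [-33.97   5.78   0.04] turn 0.01
```

Emit:
servo_tool(
  steps="0 0 -1 0 0 0 0;0 0 -2 0 0 0 0;0 0 -2 0 0 0 0;0 0 0 0 0 0 0;-1.4 0.24 0 0 0 0 0;-2.82 0.48 0 0 0 0 0;-2.82 0.48 0 0 0 0 0;-2.82 0.48 0 0 0 0 0;-2.82 0.48 0 0 0 0 0;-2.82 0.48 0 0 0 0 0;-2.82 0.48 0 0 0 0 0;-2.82 0.48 0 0 0 0 0;-2.82 0.48 0 0 0 0 0;-2.82 0.48 0 0 0 0 0;-2.82 0.48 0 0 0 0 0;-2.82 0.48 0 0 0 0 0;-1.47 0.25 0 0 0 0 0;0 0 0 0 0 0 0;0 0 0 0 0 0 0;0 0 0 0 0 0 0",
)

```text
clock: 48.55
eef_pos: [0.6202, 0.0123, 0.1988]
eef_rot: [-0.0, 0.736, 0.677, -0.0]
force: [0.8, 0.3, -0.6]
finger_gap: 0.0296
grip_force: 30.0
```

Run:
```python
from plan import *
go(.6205,.0107,.148,-4.85)
```

```text
at [0.6202 0.0123 0.1988] phi -4.77 | shift cm [-0.16  0.04  5.08] turn 0.08
```

Emit:
servo_tool(
  steps="0 0 1.5 0 0 0 0;0 0 1.5 0 0 0 0;0 0 1 0 0 0 0;0 0 0.5 0 0 0 0;0 0 0.3 0 0 0 0;0 0 0.2 0 0 0 0;0 0 0.05 0 0 0 0;0 0 0 0 0 0 0;0 0 0 0 0 0 0",
)

```text
clock: 49.45
eef_pos: [0.6208, 0.011, 0.1491]
eef_rot: [0.0, 0.736, 0.677, 0.0]
force: [-0.3, 0.3, -0.8]
finger_gap: 0.0302
grip_force: 30.0
```

Emit:
servo_tool(
  steps="0 0 0 0 0 0 0.5;0 0 0 0 0 0 0.6;0 0 0 0 0 0 0.7;0 0 0 0 0 0 0.8;0 0 0 0 0 0 0.9;0 0 0 0 0 0 0.9;0 0 0 0 0 0 0.9;0 0 -1.5 0 0 0 0.9;0 0 -2 0 0 0 0.9;0 0 -2.5 0 0 0 0.9;0 0 -2.5 0 0 0 0.9;0 0 0 0 0 0 0.9;0 -3 0 0 0 0 0.9;0 -3 0 0 0 0 0.9;0 -3 0 0 0 0 0.9;0 -3 0 0 0 0 0.9;0 -3 0 0 0 0 0.9;0 -3 0 0 0 0 0.9;0 -3 0 0 0 0 0.9;0 -3 0 0 0 0 0.9",
)

```text
clock: 51.45
eef_pos: [0.3799, 0.0316, 0.233]
eef_rot: [-0.0, 0.736, 0.677, -0.0]
force: [0.5, -0.1, 0.1]
finger_gap: 0.0827
grip_force: 0.0
```

Run:
```python
from plan import *
p=camera("top"); Q=cloud(p).reshape(-1,3)
for n,cc,r,lo,hi,was in [("carton",(.62,.01),.045,.155,.19,"620.8 10.1 85.4"),("tub",(.614,-.069),.045,.088,.11,"614.7 -68.9"),("short",(.681,-.036),.06,.04,.06,"681.3 -36 84.9"),("long",(.441,-.0135),.07,.03,.05,"441.8 -14.9 3.5"),("mug",(.745,-.207),.08,.05,.12,"745.1 -207.4"),("tape",(.735,-.353),.05,.01,.03,"?")]:
    s=Q[(np.hypot(Q[:,0]-cc[0],Q[:,1]-cc[1])<r)&(Q[:,2]>lo)&(Q[:,2]<hi)]; print(n,was,rect(s) if len(s)>20 else len(s))
p=camera("scene"); S=cloud(p).reshape(-1,3)
s=S[(S[:,2]>.155)&(S[:,2]<.19)&(np.hypot(S[:,0]-.62,S[:,1]-.01)<.05)]; print("carton scene was 618.9 10.4",rect(s))
cv2.imwrite("pics/s7.png",cv2.resize(p["img"][140:380,200:460,::-1],None,fx=2.4,fy=2.4))
print(get_obs()["eef_pos"])
```

```text
carton 620.8 10.1 85.4 (array([621.3,  10.5]), array([47.9, 30. ]), 85.0, 'z', np.float64(168.3), 471)
tub 614.7 -68.9 (array([614.8, -69.4]), array([56.6, 57.4]), 27.1, 'z', np.float64(98.2), 724)
short 681.3 -36 84.9 (array([666.2, -36.3]), array([80. , 79.4]), 85.8, 'z', np.float64(48.4), 981)
long 441.8 -14.9 3.5 (array([440.9, -14.1]), array([45.3, 89.9]), 3.7, 'z', np.float64(38.0), 809)
mug 745.1 -207.4 (array([ 745.1, -207.4]), array([ 80.2, 108. ]), 35.3, 'z', np.float64(82.1), 749)
tape ? (array([ 734.5, -349.6]), array([87.5, 56.1]), 21.8, 'z', np.float64(18.8), 424)
carton scene was 618.9 10.4 (array([619.1,  10.9]), array([55.9, 32. ]), 85.3, 'z', np.float64(164.0), 211)
[0.37897227 0.03189646 0.23288481]
```

View pics/s7.png

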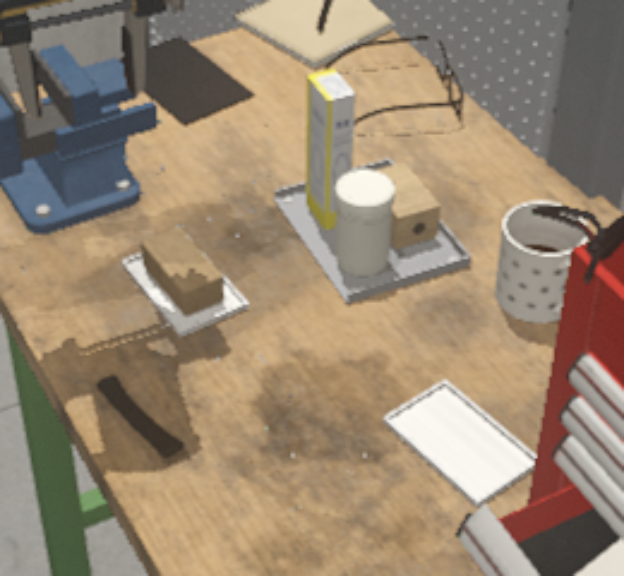

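The scene view shows everything in place: carton at (330,150), tub at (365,225), short block behind them, long block flat in its tray at (185,275), and the mug not moved.

```bash
python3 -c "
from bench import hand_in; print(hand_in())"
```

```text
the job is handed in; nothing more can be done
None
```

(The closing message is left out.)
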